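Ratchet a bird crate tight against the headboard of the loading bay

ROBOT

A 6-joint arm with a two-finger parallel gripper is mounted at the origin on the work surface. World frame = base frame: x ahead of the robot, y to its left, z up, the work surface at z = 0. Lengths are in mm, angles in rad, forces in N, time in s.
With the tool pointing down it reaches from about 300 to 775 mm from the base axis. Payload 14.6 kg.
Tool frame: the origin (TCP) lies between the finger pads; the fingertips stand 8 mm ahead of it and the grasp point (between the pads) lies 11 mm behind it; z points along the fingers, y is the direction in which the jaws open and shut (so a half turn about z gives the same grasp; the last joint's range is limited). The gripper opens to 94 mm and grips with 3 to 60 N. Pads are 16 mm wide; open, the fingers measure 119 mm over their backs; the gripper's body (75 mm by 177 mm) begins 78 mm behind the grasp point.
Start: joints at [-1.319, 0.3, 1.521, -0, 1.321, -0.067], TCP at [172.378, -522.279, 213.446] pointing down, gripper open.
Joint ranges: [-3.03, 3.03], [-0.79, 2.21], [0.23, 2.52], [-1.04, 4.18], [0, 3.07], [-2.55, 2.55]. Speed limits (rad/s): [2.22, 2.22, 2.57, 3.14, 3.14, 3.14].

INTERFACE

Orientations are given as [roll, pitch, yaw] about the fixed x, y, z axes, in that order (R = Rz(yaw) Ry(pitch) Rx(roll)).
In Python, from cell import manip gives the robot as it stands. The module is installed in compiled form; this text tells all that it offers.
- The arm moves only by the tool send_rows, never from a script. Its argument "series" is a list that holds one entry, the list of rows, each a list of 5 numbers: the opening, from 0 (shut) to 1 (fully open), then the shift along the tool's x, y, z in mm, then the turn about the tool's z in degrees. In form: [[[gripper, dx, dy, dz, roll], ...]]. A call has 1 to 10 rows; each row is the pose to reach, as a shift and turn from the pose commanded when the call began, along the tool's axes at that moment; what a row does not reach only later rows make up. A row lasts 1/10 s, in which the tool goes at most 50 mm and 8.59 degrees, less where a joint would pass 70% of its speed; a pose out of reach is approached as far as the arm can. A call with a gripper value outside its range is refused whole. The fingers move at their own pace and stop on an object; "newtons" is the grip in N (left out, the last holds). Time passes only in rows, so rows that repeat a pose let the fingers close. It gives the time, the measured TCP pose, the force and the opening at its end, in the units of the state.
- manip.read_state(): the state, without advancing time (a new reading comes with each control period).
- manip.camera(name): name is "scene" or "side" or "wrist"; returns a dict with "img" (400x640x3 uint8, red, green, blue), "vfov" (degrees; the focal length in pixels is half the picture's height over the tangent of half this angle, whatever the lens; pixels are square), "cx", "cy" (the principal point, pixels), "pose" (4x4, takes a point from camera to world coordinates); the wrist camera has in their place "T_tool_cam" (4x4, takes a point from camera to tool coordinates, whose origin is the TCP and whose axes are the flange's). Camera axes: x right, y down, z forward; pixel columns grow to the right and rows downward; lengths in mm; the calibration is good to about 2 mm. The wrist camera is an equidistant fisheye: a pixel r from the principal point sees the ray r / f radians off the axis. A picture is of the moment at which its call begins: read the wrist's pose just before it. There is no depth.
- manip.sign_off(): hands the job in, once; it reports no verdict.
Trained networks look in a picture, given as the dict that the camera call returned (one of the last four; its "shot" number tells which), for a name from the list of things; names that differ only in an ending like _2 or _b are one class to them, and where a whole thing is asked for, a point or a joint stands for the part that bears it (a point fixed in the world has none). Each returns a list of dicts, best first, with "conf" (0 to 1); they miss things now and then, are a little off and sometimes report something else, mostly with a low value. They report only what shows in the picture. A call takes as long as a camera call.
- manip.find_in(target, picture): "rect" ([left, top, width, height] in pixels, round what is visible of it).
- manip.silhouettes(target, picture): "pixels" (400x640 bool, what is visible of it) and "rect" ([left, top, width, height] in pixels, round what is visible of it).
The state is a dict: "clock": time; "joints": joint angles; "qd": joint speeds; "effort": joint torques, N m; "eef_pos": TCP position; "eef_rot": TCP orientation; "wrist_force": force on the tool from outside, world axes, zero at the start; "moment": the same for the moment, N m; "finger_gap": finger opening in mm.
Only numpy, scipy, OpenCV 4.12 (cv2) and the standard library are available. Lean on these libraries where they do the work, as an engineer would, in place of code of your own. Each camera call takes 0.05 s, during which the arm holds its last target. There are 200 camera calls.

TASK

Brace the blue bird crate for the road: pump the red-gripped ratchet lever of the bracing bar until its foot has driven the crate flush and firmly against the wooden headboard, so that the lever has gone distinctly stiff but the plastic crate is not crushed. Take short bites at the end, and leave the lever folded in along the tube. Leave the sealing pliers, the green drinker cup and the tub of seals where they are.

Things in the scene. Friction and masses are not known exactly. Their poses are not given: they have to be found in the camera images.
- lever_pivot (a point): Point on the lever's upright pivot axis, 185 mm above the deck, level with the grip. Frame of the bracing bar, bolted to the deck: z up; the fixed 40 mm square steel tube (top 130 mm above deck) runs along +y; the ram and its foot push out along -y to the crate. Under the pivot sits the red ratchet housing, 120 x 125 mm, top 139 mm above deck.
- lever_grip (a point): Middle of the lever's red grip: a level round bar, 26 mm thick, 84 mm long, pointing straight away from the pivot, its centre 150 mm from the pivot axis and 185 mm above the deck. Free all round (108 to 192 mm from the axis), it can be straddled or pinched from above. Inward of it the lever is a 34 mm wide steel plate, top 160 mm above the deck.
- lever (a joint): Lever angle, rad. 0 = folded in over the tube (along +y of lever_pivot); grows as it swings out counterclockwise from above (towards -x there). Stops at -0.18 and 1.25. 1.3 N at the grip moves it, and it stays where left. Folded in means below 0.25. Each inward stroke must come in past 0, to about -0.1, for the holding pawl to drop behind the last tooth.
- wheel_hub (a point): Top centre of the steel saw-toothed ratchet wheel, 72 mm across, 18 teeth, 152 mm above the deck. Swung out, the lever idles and its pawl clicks over a tooth at about 0.4, 0.75 and 1.1 rad; swung in, it drives the foot out 5.2 mm for each tooth clicked. The pawl cannot be lifted: the lever folds in only by driving every tooth it has clicked, so long bites cannot be undone.
- ram_mouth (a point): Where the ram leaves the housing, 110 mm above the deck. The sprung rubber foot on it is 100 x 70 mm; how far it stands out at the start varies and is not given. The spring gives 8.5 N/mm: once the crate is on the headboard each tooth adds about 43 N. After a loaded stroke the wheel settles back 0.1 rad with the lever: ease it out to about 0.03 before letting go.
- post_top (a point): Top of the steel anchor post at the rear end of the tube, 360 mm from the pivot axis along +y of lever_pivot, 70 x 60 mm, 153 mm above the deck. Fixed.
- crate: Loose blue grid crate, white hatch in its lid, 2 to 3.4 kg: 400 (x) x 300 (y) x 220 mm; origin under its centre. Gap to the headboard 6 to 45 mm at first. Pull at the grip swinging in: 2 to 5 N free or sliding the crate, then a tenth of the clamping force plus 2 N (held still: minus 2 N). Clamping under 60 N (8 N at the grip) is loose, 80 to 150 N (10 to 17) tight, over 200 N (22) crushes it.
- headboard: Upright brown wooden board fixed to the deck at the far (-y) end of the bay, 500 mm wide along its x, 230 mm high. Origin on the deck at the middle of the face that looks at the crate; its y points at the crate and the bar. The crate is home when its far side, 150 mm from its centre, lies flat on this face.
- pliers: Bystander: aluminium sealing pliers lying on the deck, 165 mm long, 65 mm wide and 16 mm high; origin on the deck under their middle.
- drinker: Bystander: green plastic drinker cup, 90 mm across and 55 mm high; origin at the centre of its underside.
- seal_tub: Bystander: clear tub of seals with a white lid, 64 mm across and 75 mm high; origin at the centre of its underside.

How it is judged:
By the outcome, as a careful person would: the job done as asked, in the order asked, and still so for the second after the job is handed in, with the robot touching nothing.
It also fails if it takes over 72 s, if anything falls off the work surface, if the arm or the gripper's body presses on something with over 40 N, if the wrist force passes 120 N, or if a joint passes its speed limit or range.

## Working session

There is one attempt and no reset: what is moved stays moved. The work goes in short steps, Python scripts to look and compute and a tool call to move; the robot and the scene stay as the last step left them, time stands still between calls to the robot, and variables do not carry over. Pictures are saved under pics/ and viewed, about 8 in all and at most 12, crops included, and the job is handed in when it is done.

Besides the shell and the picture viewer there is one more tool, called after "Emit:" as name(argument=value, ...) on one line, values as JSON. send_rows: Moves the arm, as the interface text tells. Its arguments: {"type":"object","properties":{"series":{"type":"array"},"newtons":{"type":"number"}},"required":["series"]}

```bash
mkdir -p pics; cat > h.py <<'E'
import numpy as np, cv2
from cell import manip
from scipy.spatial.transform import Rotation as R
def ray(c,u,v):
    f=200/np.tan(np.radians(c['vfov'])/2)
    d=np.array([(u-c['cx'])/f,(v-c['cy'])/f,1.]); P=np.array(c['pose'])
    return P[:3,3],P[:3,:3]@d
def atz(c,u,v,z):
    o,d=ray(c,u,v); return o+d*(z-o[2])/d[2]
def proj(c,p):
    f=200/np.tan(np.radians(c['vfov'])/2); P=np.array(c['pose'])
    q=P[:3,:3].T@(np.array(p)-P[:3,3]); return c['cx']+f*q[0]/q[2],c['cy']+f*q[1]/q[2]
E
python3 - <<'E'
from h import *
print(manip.read_state())
for n in('scene','side'):
    c=manip.camera(n); cv2.imwrite(f'pics/{n}0.png',c['img'][:,:,::-1]); print(n,c['vfov'],c['cx'],c['cy'],np.round(c['pose'],3).tolist())
    for t in('lever_grip','lever_pivot','wheel_hub','post_top','crate','headboard','pliers','drinker','seal_tub','ram_mouth'):
        s=manip.silhouettes(t,c)
        for k in s[:2]:
            v,u=np.nonzero(k['pixels']); print(t,round(k['conf'],2),k['rect'],u.mean().round(1),v.mean().round(1))
E
```

```text
{'clock': 0.0, 'joints': array([-1.31860741e+00,  3.00478620e-01,  1.52161886e+00,  6.82096581e-06,
        1.32074106e+00, -6.66067263e-02]), 'qd': array([ 0.00071657,  0.00035181,  0.00099341,  0.00133866, -0.00233518,
        0.00056935]), 'effort': array([ 4.41792190e-04, -5.31808448e+01, -3.52732301e+01,  7.09131989e-02,
        2.44293694e-02, -1.08625734e-04]), 'eef_pos': array([ 172.30799046, -522.01705072,  212.86623458]), 'eef_rot': array([-3.14034997e+00, -8.95153957e-05,  3.18793894e-01]), 'wrist_force': array([-0.06188526, -0.14726332, -0.48768286]), 'moment': array([-0.01285113, -0.02183204,  0.05986399]), 'finger_gap': 94.4301228893339}
scene 54.365074279174166 314.21998474011747 201.5852182529353 [[-0.958, 0.273, -0.093, 667.391], [0.288, 0.907, -0.306, 437.661], [0.001, -0.32, -0.947, 1263.521], [0.0, 0.0, 0.0, 1.0]]
lever_grip 0.86 [314.2, 204.7, 64.6, 35.9] 342.2 221.2
lever_pivot 0.55 [174.9, 35.8, 157.7, 95.0] 248.4 75.1
lever_pivot 0.46 [327.4, 176.3, 20.6, 23.3] 336.8 188.6
wheel_hub 0.59 [201.1, 122.5, 199.2, 250.0] 319.8 240.5
crate 0.79 [200.6, 54.7, 155.7, 
[... 361 characters left out ...]
4.84320685132053 196.21023560566218 [[0.207, -0.926, 0.316, 146.147], [-0.978, -0.198, 0.06, -9.351], [0.007, -0.322, -0.947, 1397.134], [0.0, 0.0, 0.0, 1.0]]
lever_grip 0.72 [253.5, 185.2, 64.3, 46.6] 286.7 209.0
lever_pivot 0.73 [166.1, 141.2, 321.8, 174.4] 299.4 217.0
wheel_hub 0.6 [160.8, 139.2, 320.5, 177.0] 299.4 216.2
post_top 0.72 [163.9, 138.3, 321.7, 175.2] 300.0 216.5
crate 0.75 [355.3, 131.4, 124.1, 160.7] 421.8 212.2
headboard 0.56 [460.1, 122.3, 48.8, 182.6] 485.8 224.3
pliers 0.55 [272.3, 217.7, 19.4, 54.3] 284.7 244.4
drinker 0.71 [258.4, 161.8, 24.5, 25.1] 270.2 173.1
seal_tub 0.67 [325.5, 231.9, 17.3, 23.9] 332.9 241.6
ram_mouth 0.83 [161.5, 136.7, 322.6, 176.9] 298.9 216.6
```

```bash
python3 - <<'E'
import cv2
a=cv2.imread('pics/scene0.png')[30:380,160:440]; b=cv2.imread('pics/side0.png')[110:330,140:520]
cv2.imwrite('pics/v1.png',cv2.resize(a,None,fx=1.7,fy=1.7,interpolation=3)); cv2.imwrite('pics/v2.png',cv2.resize(b,None,fx=2.1,fy=2.1,interpolation=3))
E
```

```text
(no output)
```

View pics/v1.png

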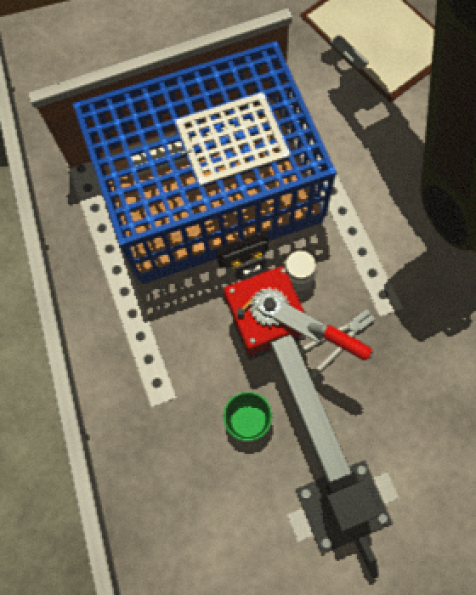

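View pics/v2.png

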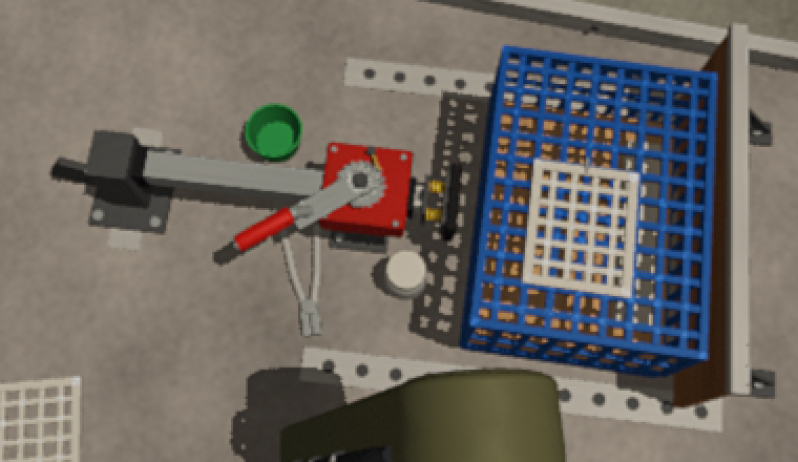

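The scene picture shows the lever swung out, with its wheel at px (318,209), grip middle about (363,230) and post top about (370,324). In the side picture the wheel is at (312,196), the grip at (267,220) and the post at about (195,184). The pliers lie under the grip's side, the tub sits beside the foot, and the foot stands off the crate.

```bash
python3 - <<'E'
from h import *
S=manip.camera('scene');D=manip.camera('side')
def tri(a,b):
    (o1,d1),(o2,d2)=ray(S,*a),ray(D,*b); A=np.c_[d1,-d2]; t=np.linalg.lstsq(A,o2-o1,rcond=None)[0]
    return (o1+d1*t[0]+o2+d2*t[1])/2
for n,a,b,z in(('hub',(318.2,208.8),(311.9,196.2),152),('grip',(363.5,230),(267,219.5),185),('post',(370,324),(194.8,183.8),153),('tub',(337,186),(333.5,239.5),75),('gripouter',(160+370/1.7,30+353/1.7),(140+238/2.1,110+245/2.1),185),('footR',(160+267/1.7,30+243/1.7),(140+458/2.1,110+166/2.1),145)):
    print(n,tri(a,b).round(),atz(S,*a,z).round(),atz(D,*b,z).round())
h=(atz(S,318.2,208.8,152)+atz(D,311.9,196.2,152))/2
p=(atz(S,370,324,153)+atz(D,194.8,183.8,153))/2
g=(atz(S,363.5,230,185)+atz(D,267,219.5,185))/2
a=lambda v:np.arctan2(v[1],v[0])
print(h,a(p-h),np.linalg.norm((p-h)[:2]),a(g-h),np.linalg.norm((g-h)[:2]))
E
```

```text
hub [553. 106. 157.] [554. 104. 152.] [554. 107. 152.]
grip [450. 212. 184.] [452. 211. 185.] [449. 214. 185.]
post [516. 457. 157.] [514. 459. 153.] [519. 457. 153.]
tub [461.  20.  62.] [464.  23.  75.] [457.  20.  75.]
gripouter [420. 245. 187.] [420. 244. 185.] [420. 246. 185.]
footR [552.   2. 241.] [522. -11. 145.] [607. -22. 145.]
[553.74752337 105.53885163 152.        ] 1.6759553643722596 354.5411685623248 2.3406216372352464 148.95206697278306
```

```bash
cat >> h.py <<'E'
PIV=np.array([553.7,105.5]);PHI=1.676;RAD=150
def gp(th,z,r=RAD): a=PHI+th; return [PIV[0]+r*np.cos(a),PIV[1]+r*np.sin(a),z,a]
def rows(start,targets,g):
    # start, targets: x,y,z,yaw
    x0=np.array(start[:3]);Rm=(R.from_euler('z',start[3])*R.from_euler('x',np.pi)).as_matrix()
    print([[g]+[round(float(k)) for k in Rm.T@(np.array(t[:3])-x0)]+[round(float(-np.degrees(t[3]-start[3])),1)] for t in targets])
E
python3 - <<'E'
from h import *
s=[172.4,-522.3,213.4,.319]; t=gp(.665,310); print(t)
L=[[s[0],s[1],213.4+50*k,s[3]] for k in(1,2)]
n=18
for k in range(1,n+1):
    f=k/n; L.append([s[i]+(t[i]-s[i])*f if i!=2 else 313.4 for i in range(3)]+[s[3]+(t[3]-s[3])*f])
rows(s,L[:10],1); rows(L[9],L[10:],1)
E
```

```text
[np.float64(449.2577834968111), np.float64(213.16533059393356), 310, 2.341]
[[1, 0, 0, -50, -0.0], [1, 0, 0, -100, -0.0], [1, 27, -34, -100, -6.4], [1, 55, -68, -100, -12.9], [1, 82, -102, -100, -19.3], [1, 110, -136, -100, -25.7], [1, 137, -170, -100, -32.2], [1, 165, -204, -100, -38.6], [1, 192, -238, -100, -45.1], [1, 219, -272, -100, -51.5]]
[[1, 44, 0, 0, -6.4], [1, 87, 1, 0, -12.9], [1, 131, 1, 0, -19.3], [1, 175, 1, 0, -25.7], [1, 218, 2, 0, -32.2], [1, 262, 2, 0, -38.6], [1, 306, 2, 0, -45.1], [1, 349, 2, 0, -51.5], [1, 393, 3, 0, -57.9], [1, 437, 3, 0, -64.4]]
```

Emit:
send_rows(series=[[[1,0,0,-50,0],[1,0,0,-100,0],[1,27,-34,-100,-6.4],[1,55,-68,-100,-12.9],[1,82,-102,-100,-19.3],[1,110,-136,-100,-25.7],[1,137,-170,-100,-32.2],[1,165,-204,-100,-38.6],[1,192,-238,-100,-45.1],[1,219,-272,-100,-51.5]]], newtons=15)

```text
clock: 2.2
eef_pos: [295.2, -193.7, 313.6]
eef_rot: [3.141, 0.0, 1.222]
wrist_force: [0.0, -0.4, -0.4]
finger_gap: 94.0
```

Emit:
send_rows(series=[[[1,44,0,0,-6.4],[1,87,1,0,-12.9],[1,131,1,0,-19.3],[1,175,1,0,-25.7],[1,218,2,0,-32.2],[1,262,2,0,-38.6],[1,306,2,0,-45.1],[1,349,2,0,-51.5],[1,393,3,0,-57.9],[1,437,3,0,-64.4]]])

```text
clock: 3.2
eef_pos: [449.3, 215.6, 313.5]
eef_rot: [3.141, 0.0, 2.347]
wrist_force: [-0.1, -1.3, 0.6]
finger_gap: 94.2
```

```bash
python3 - <<'E'
from h import *
s=manip.read_state(); print(s['clock'],s['eef_pos'],s['eef_rot'],s['wrist_force'],s['joints'])
c=manip.camera('wrist'); cv2.imwrite('pics/w1.png',c['img'][:,:,::-1]); print(c['vfov'],c['cx'],c['cy'],np.round(c['T_tool_cam'],3).tolist())
for t in('lever_grip','lever_pivot','wheel_hub'):
    for k in manip.silhouettes(t,c)[:2]:
        v,u=np.nonzero(k['pixels']); print(t,k['conf'],k['rect'],u.mean(),v.mean())
E
```

```text
3.2 [449.31923522 215.63754868 313.47550554] [3.14129222e+00 1.04144851e-04 2.34656556e+00] [-0.11758532 -1.29971052  0.55151876] [ 3.73940574e-01  1.24004817e-01  1.50312760e+00  2.16837386e-05
  1.51414300e+00 -4.01829897e-01]
65.70646984690485 315.16189740693767 196.21900745989538 [[-0.001, -0.973, -0.23, 65.476], [1.0, -0.001, -0.0, 0.176], [0.0, -0.23, 0.973, -171.098], [0.0, 0.0, 0.0, 1.0]]
lever_grip 0.75 [301.0, 144.2, 32.3, 172.0] 316.24899057873483 219.40188425302827
lever_pivot 0.62 [139.4, 35.9, 392.4, 311.1] 359.6697247706422 190.17843521286466
wheel_hub 0.87 [141.8, 38.7, 386.4, 308.9] 359.78846554236935 189.10118675827607
```

View pics/w1.png

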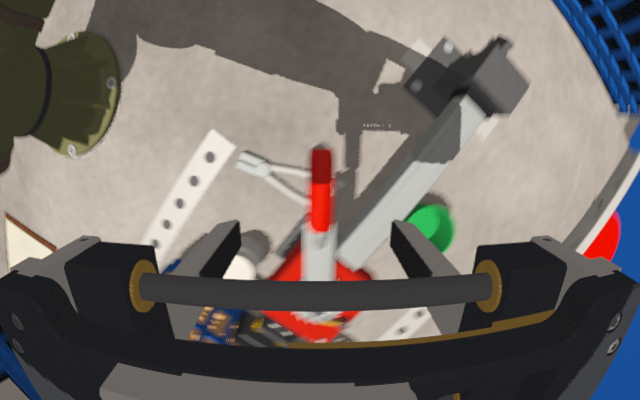

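Seen from the wrist, the grip (px 312–332, 147–230) lies between the open fingers to within about 5 mm and is aligned with them. Next I descend and pinch it.

Emit:
send_rows(series=[[[1,0,0,45,0],[1,0,0,90,0],[1,0,0,125,0],[1,0,0,139,0],[1,0,0,139,0],[0,0,0,139,0],[0,0,0,139,0],[0,0,0,139,0],[0,0,0,139,0],[0,0,0,139,0]]], newtons=15)

```text
clock: 4.4
eef_pos: [449.1, 213.7, 174.8]
eef_rot: [3.141, 0.0, 2.342]
wrist_force: [-0.1, -0.3, -0.0]
finger_gap: 57.4
```

```bash
python3 - <<'E'
from h import *
s=manip.read_state(); print(s['clock'],s['eef_pos'],s['eef_rot'],s['wrist_force'],s['moment'],s['finger_gap'])
st=[449.3,213.2,174,2.341]
d=s['eef_pos'][:2]-PIV; print(np.arctan2(d[1],d[0])-PHI,np.hypot(*d))
rows(st,[gp(.665-.0765*k,174) for k in range(1,11)],0)
E
```

```text
4.4 [449.12767252 213.67328259 174.78040119] [3.14108416e+00 2.00106133e-04 2.34157638e+00] [-0.05213717 -0.31723824 -0.04438643] [-0.00643344 -0.14410845 -0.03011008] 57.42225522022644
0.6632699985864183 150.45541114117435
[[0, 0, 11, 0, 4.4], [0, -2, 23, 0, 8.8], [0, -4, 34, 0, 13.1], [0, -7, 45, 0, 17.5], [0, -11, 56, 0, 21.9], [0, -16, 66, 0, 26.3], [0, -21, 76, 0, 30.7], [0, -27, 86, 0, 35.1], [0, -34, 95, 0, 39.4], [0, -42, 104, 0, 43.8]]
```

Emit:
send_rows(series=[[[0,0,0,0,0],[0,0,0,0,0],[0,0,0,0,0],[0,0,0,0,0],[0,0,0,0,0],[0,0,0,0,0]]])

```text
clock: 5.0
eef_pos: [449.0, 213.8, 174.5]
eef_rot: [3.141, -0.0, 2.342]
wrist_force: [-0.6, 2.6, 0.1]
finger_gap: 25.3
```

Emit:
send_rows(series=[[[0,0,11,0,4.4],[0,-2,23,0,8.8],[0,-4,34,0,13.1],[0,-7,45,0,17.5],[0,-11,56,0,21.9],[0,-16,66,0,26.3],[0,-21,76,0,30.7],[0,-27,86,0,35.1],[0,-34,95,0,39.4],[0,-42,104,0,43.8]]])

```text
clock: 6.0
eef_pos: [553.0, 256.0, 174.5]
eef_rot: [-3.141, 0.0, 1.574]
wrist_force: [-4.3, -0.6, 2.8]
finger_gap: 25.3
```

```bash
cat >> h.py <<'E'
def st():
    s=manip.read_state(); p=s['eef_pos']; d=p[:2]-PIV; a=np.arctan2(d[1],d[0]); f=s['wrist_force']
    print('t',s['clock'],'th',round(a-PHI,3),'r',np.hypot(*d).round(1),'z',p[2].round(1),'yaw-th',round(s['eef_rot'][2]-a,3),'Ftan(ccw)',round(-f[0]*np.sin(a)+f[1]*np.cos(a),1),'Frad',round(f[0]*np.cos(a)+f[1]*np.sin(a),1),'Fz',f[2].round(1),'Mz',s['moment'][2].round(2),'gap',round(s['finger_gap'],1))
E
python3 - <<'E'
from h import *
st()
c=manip.camera('scene'); cv2.imwrite('pics/s1.png',cv2.resize(c['img'][60:340,170:420,::-1],None,fx=2.1,fy=2.1,interpolation=3))
a=gp(-.1,174)
rows(a,[gp(-.1+.13*k,174) for k in range(1,11)],0)
b=gp(1.2,174)
rows(b,[gp(1.2-.13*k,174) for k in range(1,11)],0)
E
```

```text
t 6.0 th -0.101 r 150.5 z 174.5 yaw-th -0.001 Ftan(ccw) 4.3 Frad -0.6 Fz 2.8 Mz -0.06 gap 25.3
[[0, -1, -19, 0, -7.4], [0, -5, -39, 0, -14.9], [0, -11, -57, 0, -22.3], [0, -20, -75, 0, -29.8], [0, -31, -91, 0, -37.2], [0, -43, -105, 0, -44.7], [0, -58, -118, 0, -52.1], [0, -74, -129, 0, -59.6], [0, -91, -138, 0, -67.0], [0, -110, -145, 0, -74.5]]
[[0, -1, 19, 0, 7.4], [0, -5, 39, 0, 14.9], [0, -11, 57, 0, 22.3], [0, -20, 75, 0, 29.8], [0, -31, 91, 0, 37.2], [0, -43, 105, 0, 44.7], [0, -58, 118, 0, 52.1], [0, -74, 129, 0, 59.6], [0, -91, 138, 0, 67.0], [0, -110, 145, 0, 74.5]]
```

View pics/s1.png

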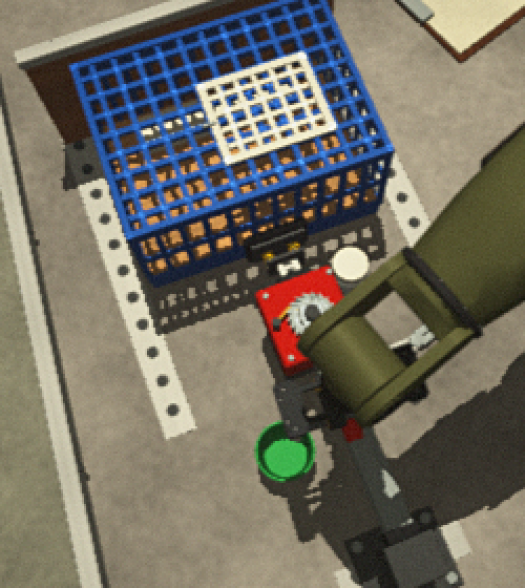

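The grip is held with gap 25 and θ reads −0.10. The crate (far edge about (75,67)–(330,0), near edge (133,237)–(393,150)) still stands off the headboard, and the foot at (277,242) is near the crate's side. I'll estimate the gap from the first picture.

```bash
python3 - <<'E'
from h import *
S=manip.camera('scene')
u=np.array([np.cos(PHI),np.sin(PHI)]);x=np.array([u[1],-u[0]])
for n,(a,b),z in(('near L',(125,243),220),('near R',(333,175),220),('far L',(78,105),220),('far R',(278,45),220),('hb L',(35,102),230),('hb R',(290,22),230)):
    p=atz(S,160+a/1.7,30+b/1.7,z)[:2]; print(n,p.round(),'bar frame',((p-PIV)@x).round(),((p-PIV)@u).round())
E
```

```text
near L [764. -51.] bar frame 193.0 -178.0
near R [382. -72.] bar frame -189.0 -159.0
far L [ 785. -344.] bar frame 183.0 -471.0
far R [ 393. -366.] bar frame -209.0 -452.0
hb L [ 858. -365.] bar frame 253.0 -500.0
hb R [ 358. -402.] bar frame -248.0 -484.0
```

Emit:
send_rows(series=[[[0,-1,-19,0,-7.4],[0,-5,-39,0,-14.9],[0,-11,-57,0,-22.3],[0,-20,-75,0,-29.8],[0,-31,-91,0,-37.2],[0,-43,-105,0,-44.7],[0,-58,-118,0,-52.1],[0,-74,-129,0,-59.6],[0,-91,-138,0,-67.0],[0,-110,-145,0,-74.5]]])

```text
clock: 7.1
eef_pos: [408.4, 144.4, 174.5]
eef_rot: [3.141, 0.003, 2.886]
wrist_force: [17.0, -1.2, -7.9]
finger_gap: 25.2
```

Emit:
send_rows(series=[[[0,-1,19,0,7.4],[0,-5,39,0,14.9],[0,-11,57,0,22.3],[0,-20,75,0,29.8],[0,-31,91,0,37.2],[0,-43,105,0,44.7],[0,-58,118,0,52.1],[0,-74,129,0,59.6],[0,-91,138,0,67.0],[0,-110,145,0,74.5]]])

```text
clock: 8.1
eef_pos: [552.5, 256.4, 174.4]
eef_rot: [-3.141, 0.001, 1.575]
wrist_force: [-4.6, -8.4, 4.6]
finger_gap: 25.3
```

```bash
python3 -c "
from h import *
st()"
```

```text
t 8.1 th -0.097 r 150.9 z 174.4 yaw-th -0.004 Ftan(ccw) 4.7 Frad -8.4 Fz 4.6 Mz -0.04 gap 25.3
```

```bash
cat >> h.py <<'E'
def snap(name,view=0):
    for cn in('scene','side'):
        c=manip.camera(cn); cv2.imwrite(f'pics/{cn}{name}.png',c['img'][:,:,::-1])
        g=cv2.cvtColor(c['img'],cv2.COLOR_RGB2HSV); m=cv2.inRange(g,(105,120,50),(125,255,255))>0
        m[300:]=0
        v,u=np.nonzero(m); print(cn,'blue',u.mean().round(1),v.mean().round(1),len(u))
def stroke(a,b,n,z=174):
    rows(gp(a,z),[gp(a+(b-a)*k/n,z) for k in range(1,n+1)],0)
E
python3 - <<'E'
from h import *
snap('1')
for cn in('scene','side'):
    im=cv2.imread(f'pics/{cn}0.png'); m=cv2.inRange(cv2.cvtColor(im,cv2.COLOR_BGR2HSV),(105,120,50),(125,255,255))>0
    m[300:]=0; v,u=np.nonzero(m); print(cn,'0',u.mean(),v.mean(),len(u))
im0,im1=cv2.imread('pics/side0.png'),cv2.imread('pics/side1.png')
b=[cv2.resize(i[120:320,290:520],None,fx=2.9,fy=2.9,interpolation=3)[:290] for i in(im0,im1)]
cv2.imwrite('pics/cmp.png',np.vstack(b))
stroke(-.1,1.17,10); stroke(1.17,-.13,10); stroke(-.13,1.17,10)
E
```

```text
scene blue 129.6 146.0 30847
side blue 308.2 100.9 61045
scene 0 124.8492590025415 146.38822325642803 30297
side 0 309.29810293632465 100.5886671065655 60620
[[0, -1, -19, 0, -7.3], [0, -5, -38, 0, -14.6], [0, -11, -56, 0, -21.8], [0, -19, -73, 0, -29.1], [0, -29, -89, 0, -36.4], [0, -41, -104, 0, -43.7], [0, -55, -116, 0, -50.9], [0, -71, -128, 0, -58.2], [0, -88, -136, 0, -65.5], [0, -106, -143, 0, -72.8]]
[[0, -1, 19, 0, 7.4], [0, -5, 39, 0, 14.9], [0, -11, 57, 0, 22.3], [0, -20, 75, 0, 29.8], [0, -31, 91, 0, 37.2], [0, -43, 105, 0, 44.7], [0, -58, 118, 0, 52.1], [0, -74, 129, 0, 59.6], [0, -91, 138, 0, 67.0], [0, -110, 145, 0, 74.5]]
[[0, -1, -19, 0, -7.4], [0, -5, -39, 0, -14.9], [0, -11, -57, 0, -22.3], [0, -20, -75, 0, -29.8], [0, -31, -91, 0, -37.2], [0, -43, -105, 0, -44.7], [0, -58, -118, 0, -52.1], [0, -74, -129, 0, -59.6], [0, -91, -138, 0, -67.0], [0, -110, -145, 0, -74.5]]
```

View pics/cmp.png

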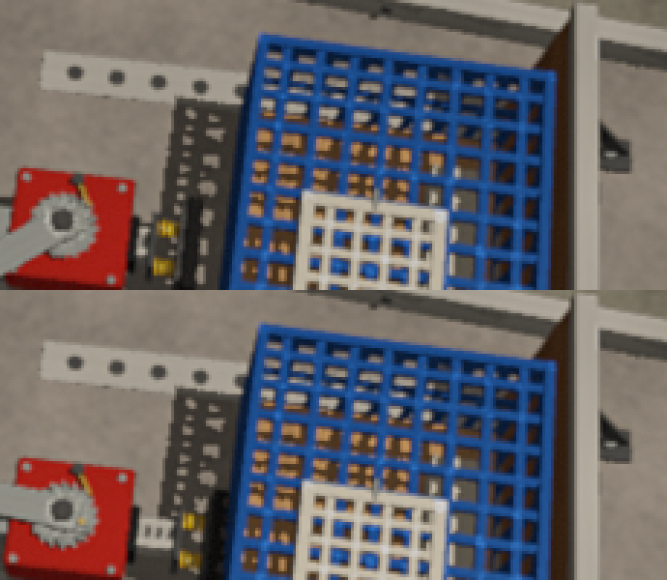

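The foot moved about 23 crop-px (about 25 mm, 4–5 teeth) and now nearly touches the crate. The crate hasn't moved yet and is about 25–30 mm from the headboard. So two more long strokes are safe.

Emit:
send_rows(series=[[[0,-1,-19,0,-7.3],[0,-5,-38,0,-14.6],[0,-11,-56,0,-21.8],[0,-19,-73,0,-29.1],[0,-29,-89,0,-36.4],[0,-41,-104,0,-43.7],[0,-55,-116,0,-50.9],[0,-71,-128,0,-58.2],[0,-88,-136,0,-65.5],[0,-106,-143,0,-72.8]]])

```text
clock: 9.2
eef_pos: [409.4, 148.8, 174.4]
eef_rot: [3.141, 0.002, 2.858]
wrist_force: [12.0, -1.2, -4.7]
finger_gap: 25.3
```

Emit:
send_rows(series=[[[0,-1,19,0,7.4],[0,-5,39,0,14.9],[0,-11,57,0,22.3],[0,-20,75,0,29.8],[0,-31,91,0,37.2],[0,-43,105,0,44.7],[0,-58,118,0,52.1],[0,-74,129,0,59.6],[0,-91,138,0,67.0],[0,-110,145,0,74.5]]])

```text
clock: 10.2
eef_pos: [556.8, 256.6, 174.4]
eef_rot: [-3.14, 0.001, 1.548]
wrist_force: [-5.5, -5.8, 4.9]
finger_gap: 25.5
```

```bash
python3 - <<'E'
from h import *
st(); snap('2'); st()
stroke(-.13,.9,8);stroke(.9,-.13,9);stroke(-.13,.55,6);stroke(.55,-.13,7)
im0,im1=cv2.imread('pics/side0.png'),cv2.imread('pics/side2.png')
b=[cv2.resize(i[120:320,290:520],None,fx=2.9,fy=2.9,interpolation=3)[:290] for i in(im0,im1)]
cv2.imwrite('pics/cmp2.png',np.vstack(b))
E
```

```text
t 10.2 th -0.126 r 151.1 z 174.4 yaw-th -0.002 Ftan(ccw) 5.4 Frad -5.9 Fz 4.9 Mz -0.05 gap 25.5
scene blue 129.0 145.6 30747
side blue 308.9 101.0 61095
t 10.3 th -0.134 r 150.9 z 174.4 yaw-th 0.007 Ftan(ccw) 0.4 Frad 2.1 Fz 4.1 Mz -0.21 gap 25.4
[[0, -1, -19, 0, -7.4], [0, -5, -38, 0, -14.8], [0, -11, -57, 0, -22.1], [0, -19, -74, 0, -29.5], [0, -30, -90, 0, -36.9], [0, -43, -105, 0, -44.3], [0, -57, -118, 0, -51.6], [0, -73, -129, 0, -59.0]]
[[0, -1, 17, 0, 6.6], [0, -4, 34, 0, 13.1], [0, -9, 50, 0, 19.7], [0, -15, 66, 0, 26.2], [0, -24, 81, 0, 32.8], [0, -34, 95, 0, 39.3], [0, -46, 108, 0, 45.9], [0, -59, 119, 0, 52.5], [0, -73, 129, 0, 59.0]]
[[0, -1, -17, 0, -6.5], [0, -4, -34, 0, -13.0], [0, -9, -50, 0, -19.5], [0, -15, -66, 0, -26.0], [0, -23, -81, 0, -32.5], [0, -33, -94, 0, -39.0]]
[[0, -1, 15, 0, 5.6], [0, -3, 29, 0, 11.1], [0, -6, 43, 0, 16.7], [0, -11, 57, 0, 22.3], [0, -17, 70, 0, 27.8], [0, -25, 83, 0, 33.4], [0, -33, 94, 0, 39.0]]
```

View pics/cmp2.png

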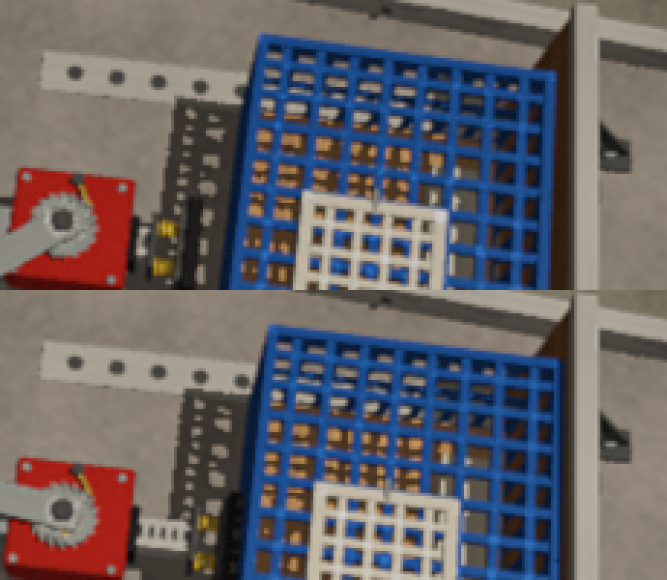

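The crate has moved about 10 mm and roughly 10–15 mm remain. Next is a two-tooth bite.

Emit:
send_rows(series=[[[0,-1,-19,0,-7.4],[0,-5,-38,0,-14.8],[0,-11,-57,0,-22.1],[0,-19,-74,0,-29.5],[0,-30,-90,0,-36.9],[0,-43,-105,0,-44.3],[0,-57,-118,0,-51.6],[0,-73,-129,0,-59.0],[0,-73,-129,0,-59.0]]])

```text
clock: 11.2
eef_pos: [425.2, 184.7, 174.4]
eef_rot: [-3.141, 0.002, 2.589]
wrist_force: [3.5, -1.8, -4.1]
finger_gap: 25.6
```

Emit:
send_rows(series=[[[0,-1,17,0,6.6],[0,-4,34,0,13.1],[0,-9,50,0,19.7],[0,-15,66,0,26.2],[0,-24,81,0,32.8],[0,-34,95,0,39.3],[0,-46,108,0,45.9],[0,-59,119,0,52.5],[0,-73,129,0,59.0],[0,-73,129,0,59.0]]])

```text
clock: 12.2
eef_pos: [557.3, 256.4, 174.3]
eef_rot: [-3.141, -0.0, 1.55]
wrist_force: [-4.0, 0.9, 4.7]
finger_gap: 25.7
```

```bash
python3 - <<'E'
from h import *
st(); snap('3')
E
```

```text
t 12.2 th -0.129 r 150.9 z 174.3 yaw-th 0.003 Ftan(ccw) 4.1 Frad 0.8 Fz 4.7 Mz -0.15 gap 25.7
scene blue 129.7 145.4 30805
side blue 309.3 101.1 61185
```

Emit:
send_rows(series=[[[0,-1,-17,0,-6.5],[0,-4,-34,0,-13.0],[0,-9,-50,0,-19.5],[0,-15,-66,0,-26.0],[0,-23,-81,0,-32.5],[0,-33,-94,0,-39.0],[0,-33,-94,0,-39.0]]])

```text
clock: 13.0
eef_pos: [460.9, 224.7, 174.4]
eef_rot: [-3.141, 0.0, 2.234]
wrist_force: [-2.2, 0.6, -3.2]
finger_gap: 25.5
```

Emit:
send_rows(series=[[[0,-1,15,0,5.6],[0,-3,29,0,11.1],[0,-6,43,0,16.7],[0,-11,57,0,22.3],[0,-17,70,0,27.8],[0,-25,83,0,33.4],[0,-33,94,0,39.0],[0,-33,94,0,39.0]]])

```text
clock: 13.8
eef_pos: [557.8, 256.4, 174.2]
eef_rot: [-3.14, 0.001, 1.543]
wrist_force: [-7.3, -6.0, 5.4]
finger_gap: 25.3
```

```bash
python3 - <<'E'
from h import *
st(); snap('4'); st()
E
```

```text
t 13.8 th -0.132 r 151.0 z 174.2 yaw-th -0.001 Ftan(ccw) 7.1 Frad -6.2 Fz 5.4 Mz 0.0 gap 25.3
scene blue 128.6 145.4 30709
side blue 309.3 101.1 61189
t 13.9 th -0.127 r 151.0 z 174.3 yaw-th -0.002 Ftan(ccw) 6.6 Frad -5.5 Fz 4.0 Mz 0.05 gap 25.5
```

The pull has risen to about 7 N and the crate no longer shifts in the picture. I'll look.

```bash
python3 - <<'E'
from h import *
b=[cv2.resize(cv2.imread(f'pics/side{k}.png')[120:320,290:520],None,fx=2.9,fy=2.9,interpolation=3)[:290] for k in(3,4)]
cv2.imwrite('pics/cmp3.png',np.vstack(b))
E
```

```text
(no output)
```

View pics/cmp3.png

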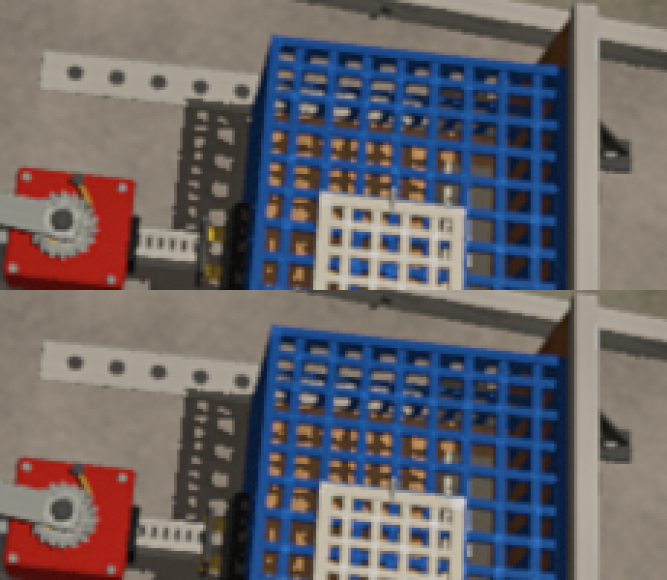

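Emit:
send_rows(series=[[[0,0,0,0,0],[0,0,0,0,0],[0,0,0,0,0]]])

```text
clock: 14.2
eef_pos: [556.8, 256.5, 174.3]
eef_rot: [-3.14, 0.002, 1.547]
wrist_force: [-6.7, -5.3, 4.2]
finger_gap: 25.0
```

```bash
python3 -c "
from h import *
st()"
```

```text
t 14.2 th -0.125 r 151.0 z 174.3 yaw-th -0.004 Ftan(ccw) 6.6 Frad -5.4 Fz 4.2 Mz 0.02 gap 25.0
```

The crate is flush with the board in both frames and the spring is now compressing, with a clamp of about 50 N. One more single-tooth bite should make it tight. I'll slow the end of it to read the pull.

Emit:
send_rows(series=[[[0,-1,-17,0,-6.5],[0,-4,-34,0,-13.0],[0,-9,-50,0,-19.5],[0,-15,-66,0,-26.0],[0,-23,-81,0,-32.5],[0,-33,-94,0,-39.0],[0,-33,-94,0,-39.0]]])

```text
clock: 14.9
eef_pos: [461.7, 225.4, 174.3]
eef_rot: [-3.141, 0.0, 2.23]
wrist_force: [-0.6, -1.8, -4.1]
finger_gap: 25.5
```

Emit:
send_rows(series=[[[0,-1,15,0,5.6],[0,-3,29,0,11.1],[0,-6,43,0,16.7],[0,-11,57,0,22.3],[0,-17,70,0,27.8]]])

```text
clock: 15.4
eef_pos: [528.6, 254.7, 174.2]
eef_rot: [-3.138, 0.003, 1.736]
wrist_force: [-9.9, -15.1, 7.4]
finger_gap: 25.8
```

Emit:
send_rows(series=[[[0,-1,6,0,2.5],[0,-1,13,0,5.0],[0,-2,19,0,7.8],[0,-3,26,0,11.2]]])

```text
clock: 15.8
eef_pos: [554.0, 256.5, 174.2]
eef_rot: [-3.138, 0.002, 1.543]
wrist_force: [-13.9, -12.0, 7.2]
finger_gap: 25.5
```

```bash
python3 -c "
from h import *
st()"
```

```text
t 15.8 th -0.107 r 151.0 z 174.2 yaw-th -0.027 Ftan(ccw) 13.9 Frad -12.0 Fz 7.2 Mz 0.32 gap 25.5
```

Emit:
send_rows(series=[[[0,0,0,0,0],[0,0,0,0,0],[0,0,0,0,0]]])

```text
clock: 16.1
eef_pos: [554.1, 256.4, 174.2]
eef_rot: [-3.139, 0.002, 1.544]
wrist_force: [-9.1, -9.3, 5.2]
finger_gap: 25.5
```

```bash
python3 -c "
from h import *
st();stroke(-.13,.03,3)"
```

```text
t 16.1 th -0.108 r 150.9 z 174.2 yaw-th -0.024 Ftan(ccw) 9.1 Frad -9.3 Fz 5.2 Mz 0.29 gap 25.5
[[0, 0, -8, 0, -3.1], [0, -1, -16, 0, -6.1], [0, -2, -24, 0, -9.2]]
```

Pull was 13.9 N moving and 9.1 N held, which puts the clamp at about 110 N, in the tight range. I'll go slightly further in for the pawl, then ease out to about 0.03 and check that the load drops off the lever.

Emit:
send_rows(series=[[[0,0,4,0,0],[0,0,4,0,0],[0,0,-2,0,-2],[0,0,-7,0,-4],[0,0,-12,0,-5.5],[0,-1,-16,0,-7],[0,-1,-20,0,-8],[0,-1,-20,0,-8]]])

```text
clock: 16.9
eef_pos: [534.7, 255.5, 174.2]
eef_rot: [-3.141, 0.002, 1.684]
wrist_force: [-2.0, -10.1, 2.1]
finger_gap: 25.5
```

```bash
python3 -c "
from h import *
st()"
```

```text
t 16.9 th 0.021 r 151.2 z 174.2 yaw-th -0.013 Ftan(ccw) 3.3 Frad -9.8 Fz 2.1 Mz 0.14 gap 25.5
```

Emit:
send_rows(series=[[[0,0,-3,0,-1],[0,0,-6,0,-2],[0,0,-6,0,-2],[0,0,-6,0,-2]]])

```text
clock: 17.3
eef_pos: [529.3, 254.7, 174.2]
eef_rot: [-3.141, 0.002, 1.718]
wrist_force: [2.2, -9.3, 1.0]
finger_gap: 25.4
```

```bash
python3 -c "
from h import *
st()"
```

```text
t 17.3 th 0.057 r 151.2 z 174.2 yaw-th -0.015 Ftan(ccw) -0.6 Frad -9.6 Fz 1.0 Mz 0.24 gap 25.4
```

The load is off the lever, so the pawl is holding. Now I release and rise.

Emit:
send_rows(series=[[[0.5,0,0,0,0],[0.7,0,0,0,0],[0.7,0,0,0,0],[0.7,0,0,0,0],[0.7,0,0,0,0],[0.7,0,0,-20,0],[0.7,0,0,-60,0],[0.7,0,0,-100,0],[0.7,0,0,-140,0],[0.7,0,0,-140,0]]])

```text
clock: 18.3
eef_pos: [529.6, 256.1, 320.3]
eef_rot: [3.133, -0.002, 1.722]
wrist_force: [0.3, 0.4, -0.1]
finger_gap: 65.8
```

Emit:
send_rows(series=[[[0.7,40,0,0,0],[0.7,80,0,0,0],[0.7,120,0,0,0],[0.7,120,40,0,0],[0.7,120,40,0,0],[0.7,120,40,0,0]]])

```text
clock: 18.9
eef_pos: [550.3, 380.2, 312.8]
eef_rot: [-3.14, 0.001, 1.722]
wrist_force: [-0.2, -0.1, 0.7]
finger_gap: 66.3
```

```bash
python3 - <<'E'
from h import *
st(); snap('5')
a=cv2.imread('pics/scene5.png')[50:350,160:440]; b=cv2.imread('pics/side5.png')[110:330,180:520]
cv2.imwrite('pics/f.png',np.hstack([cv2.resize(a,(420,450),interpolation=3),cv2.copyMakeBorder(cv2.resize(b,(380,246),interpolation=3),0,204,0,0,0)]))
E
```

```text
t 18.9 th -0.093 r 274.7 z 312.8 yaw-th 0.138 Ftan(ccw) 0.2 Frad -0.1 Fz 0.7 Mz -0.03 gap 66.3
scene blue 121.8 145.9 30018
side blue 309.3 101.1 61206
```

View pics/f.png

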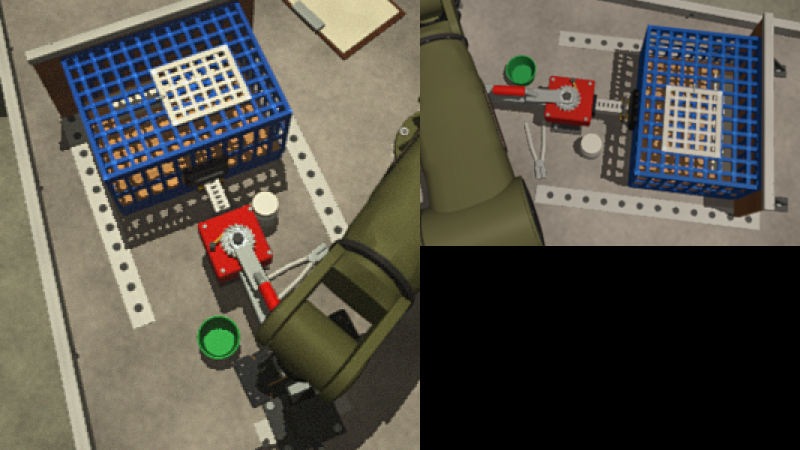

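The lever is folded along the tube and the crate is on the headboard. The cup, tub and pliers are where they were, and the arm is clear.

```bash
python3 -c "
from cell import manip
print(manip.sign_off())"
```

```text
the job is handed in; nothing more can be done
None
```

The crate is braced against the headboard at about 110 N by the grip force, inside the tight range and well under the crush limit. I handed the job in at about 19 s.

- **Pumping:** I pinched the red grip and drove the lever in from where it stood. Then came two long strokes, one two-tooth bite and two single-tooth bites.
- **Stiffness:** on the last stroke the pull was 13.9 N moving and 9.1 N held still. Earlier strokes read 4–5 N.
- **Holding pawl:** I eased the lever out and its load fell to about zero at my reading of 0.057 rad, a little past the suggested 0.03, so the pawl is holding. I released it there, well below the 0.25 folded-in limit.
- **Last pictures:** the crate looks flush on the board and did not move during the final bites. The lever lies along the tube. The pliers, cup and tub are where they were, and the arm is clear.

**Uncertainties:**
- My estimate of the bar's direction differed from the headboard's by about 0.03 rad, so lever angles may be off by that much.
- The pinch also put up to about 17 N of force along the grip on the wrist during long strokes, well below the wrist limit.

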